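# Clamp the cooling fan for dismantling

### The arm

A 6-joint arm with a two-finger parallel gripper is mounted at the origin on the work surface. World frame = base frame: x ahead of the robot, y to its left, z up, the work surface at z = 0. Lengths are in m, angles in rad, forces in N, time in s.
With the tool pointing down it reaches from about 0.425 to 0.95 m from the base axis. Payload 3.5 kg.
Tool frame: the origin (TCP) lies where the fingers leave the gripper's body, on its centre line; the fingertips stand 73 mm ahead of it and the grasp point (between the pads) lies 54 mm ahead of it; z points along the fingers, y is the line along which they close (so a half turn about z gives the same grasp; the last joint's range is limited). The gripper opens to 85 mm and grips with 20 to 120 N. Pads are 22 mm wide; open, the fingers measure 114 mm over their backs; the gripper's body (76 mm by 85 mm) begins 54 mm behind the grasp point. The pads swing forward as they close: fully open they stand 13 mm farther back than shut.
Start: joints at [-1.398, 0.286, 1.577, -0, 1.279, -0.15], TCP at [0.214, -0.64, 0.304] pointing down, gripper open.
Joint ranges: [-2.77, 2.77], [-0.9, 2.22], [0.21, 2.48], [-1.53, 4.67], [0.24, 2.81], [-2.84, 2.84]. Speed limits (rad/s): [2.79, 2.79, 3.14, 3.14, 3.14, 3.14].

### API

Orientations are given as a unit quaternion [w, x, y, z].
In Python, from plant import sensors, vision, r gives the robot as it stands.
- The arm moves only by the tool apply_moves, never from a script. Its arguments are lists of equal length, an entry for each row: "grip": the closure in counts, from 0 (fully open) to 255 (shut); "slide": the shift along the tool's x, y, z in mm, a list of three; "angular": the turn, a rotation vector about the tool's x, y, z in degrees, a list of three. A call has 1 to 20 rows; each row is the pose to reach, as a shift and turn from the pose commanded when the call began, along the tool's axes at that moment; what a row does not reach only later rows make up. A row lasts 1/10 s, in which the tool goes at most 50 mm and 8.59 degrees, less where a joint would pass 70% of its speed; a pose out of reach is approached as far as the arm can. A call with a gripper value outside its range is refused whole. The fingers move at their own pace and stop on an object; "newtons" is the grip in N (left out, the last holds). Time passes only in rows, so rows that repeat a pose let the fingers close. It gives the time, the measured TCP pose, the force, the opening and the grip force at its end, in the units of the state.
- sensors.state(): the state, without advancing time (a new reading comes with each control period).
- vision.snapshot(name): name is "scene" or "top" or "wrist"; returns a dict with "img" (420x560x3 uint8, red, green, blue), "mtx" (3x3 intrinsics, pixels), "world_from_camera" (4x4, takes a point from camera to world coordinates). Camera axes: x right, y down, z forward; pixel columns grow to the right and rows downward; lengths in m; the calibration is good to about 2 mm. A picture is of the moment at which its call begins. There is no depth.
- r.close_job(): hands the job in; it is judged then, once.
The state is a dict: "time": time; "qpos": joint angles; "qd": joint speeds; "tau": joint torques, N m; "position": TCP position; "orientation": TCP orientation; "ft_force": force on the tool from outside, world axes, zero at the start; "ft_torque": the same for the moment, N m; "opening": opening from 0.0 (shut) to 1.0 (fully open); "grasp_force": force on a finger pad.
Only numpy, scipy, OpenCV 4.12 (cv2) and the standard library are available. Lean on these libraries where they do the work, as an engineer would, in place of code of your own. Each camera call takes 0.05 s, during which the arm holds its last target. There are 200 camera calls.

### The job

Two identical cam clamps stand open on the dismantling bench: one has a square cooling fan in it, the other a finned heat sink. Swing the lever of the clamp with the fan all the way over until it snaps past centre to its stop and holds the fan against the fence, lying flat; leave the lever of the heat sink's clamp open as it is.

Things in the scene. Friction and masses are not known exactly. Their poses are not given: they have to be found in the camera images.
- fan_clamp: Fixed cam clamp with the fan in it: steel plate x -40 to 165, y -50 to 50, 12 mm thick, a sliding jaw and a fence (42 mm high). Origin: on the lever's vertical pivot, at table height. +x: clamping direction, pivot to jaw (face at 47 mm when open) to fan to fence (face at 136 mm); +z up. The heat sink's identical clamp stands 360 to 500 mm to its left or right.
- fan_lever (a joint): Its lever (rad): level bar, top 41 mm high, with an upright black knob (d 20, 40 to 75 mm high) 90 mm from the pivot. It points 120 degrees + value counterclockwise (from above) from the clamp's +x. Starts 0 to 0.25; free to about 0.7, then resists (1 to 3 N at the knob) to dead centre 1.55 (let go before, it springs back); past it, it snaps to the stop at 2.1.
- fan: Square cooling fan 80 x 80 x 38 mm, black plastic frame, grey hub and blades, about 0.2 kg, lying loose and flat on the clamp's plate (top 50 mm above the table), 0 to 5 mm short of the fence. Origin: centre of its underside, +z up. Another such fan lies on the open bench and is not part of the job.
- sink_lever (a joint): The lever of the other, identical clamp, which holds the finned aluminium heat sink (80 x 80 x 38 mm); same values: 0 open, 2.1 closed. Starts at 0 to 0.25 and is to stay open.
There are look-alikes about, which are no part of the job. What is shaped like the fan but blue is not meant.

How it is judged:
By the outcome, as a careful person would: the job done as asked, in the order asked, and still so for the second after the job is handed in, with the robot touching nothing.
It also fails if it takes over 35 s, if anything falls off the work surface, if the arm or the gripper's body presses on something with over 40 N, if the wrist force passes 120 N, or if a joint passes its speed limit or range.

## Working session

There is one attempt and no reset: what is moved stays moved. The work goes in short steps, Python scripts to look and compute and a tool call to move; the robot and the scene stay as the last step left them, time stands still between calls to the robot, and variables do not carry over. Pictures are saved under pics/ and viewed, at most 10 in all, crops included, and the job is handed in when it is done.

Besides the shell and the picture viewer there is one more tool, called after ">>>" as name(argument=value, ...) on one line, values as JSON. apply_moves: Moves the arm, as the interface text tells. Its arguments: {"type":"object","properties":{"grip":{"type":"array","items":{"type":"number"}},"slide":{"type":"array","items":{"type":"array","items":{"type":"number"}}},"angular":{"type":"array","items":{"type":"array","items":{"type":"number"}}},"newtons":{"type":"number"}},"required":["grip","slide","angular"]}

```bash
mkdir -p pics; cat > h.py <<'E'
import numpy as np, cv2
from plant import sensors, vision, r
def snap(n,f):
    s=vision.snapshot(n); cv2.imwrite('pics/'+f,cv2.cvtColor(s['img'],cv2.COLOR_RGB2BGR)); np.savez('pics/'+f+'.npz',**s); return s
def px(f,u,v,z):
    s=np.load('pics/'+f+'.npz'); T=s['world_from_camera']; d=T[:3,:3]@np.linalg.solve(s['mtx'],[u,v,1]); o=T[:3,3]
    return o+d*(z-o[2])/d[2]
E
python3 - <<'E'
from h import *
snap('top','top.png'); snap('scene','scene.png'); s=sensors.state(); print(s['time'],s['position'],s['orientation'])
E
```

```text
0.1 [ 0.21409073 -0.63967185  0.30264794] [-1.07236702e-03  9.86997277e-01  1.60733394e-01 -2.87117871e-05]
```

View pics/top.png

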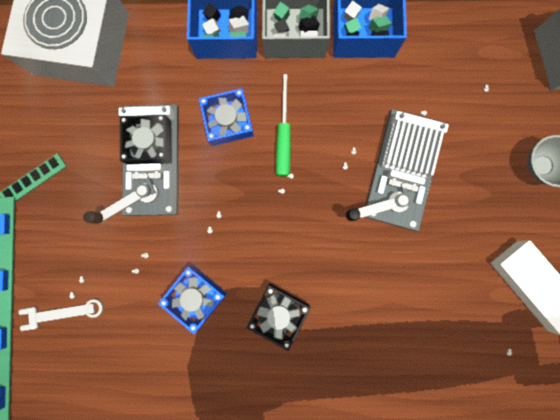

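View pics/scene.png

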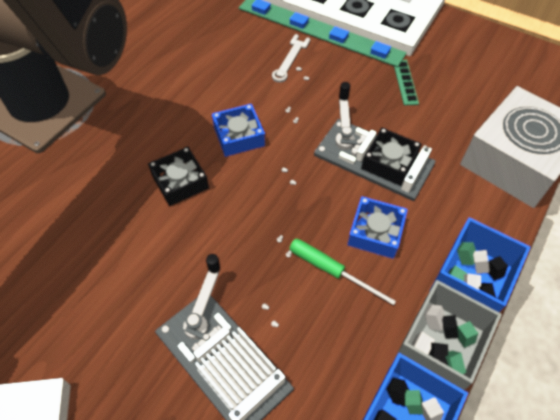

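The top view shows the fan clamp with its pivot near (146,190) and its knob near (93,217). The heat sink clamp is on the right, with its pivot near (402,202). Next I'll enlarge the fan clamp.

```bash
python3 - <<'E'
from h import *
i=cv2.imread('pics/top.png')[90:230,70:200]; cv2.imwrite('pics/c1.png',cv2.resize(i,None,fx=4.2,fy=4.2,interpolation=cv2.INTER_CUBIC))
f='top.png'
print(np.load('pics/top.png.npz')['world_from_camera'].round(3))
for n,u,v,z in [('pivot',146,190,.045),('knob',93,217,.075),('pTL',120,106,.012),('pTR',178,105,.012),('pBL',124,215,.012),('pBR',178,213,.012),('sinkp',402,202,.045)]: print(n,px(f,u,v,z).round(4))
E
```

```text
[[ 0.005 -0.995  0.099  0.491]
 [-1.    -0.002  0.024 -0.012]
 [-0.024 -0.099 -0.995  0.688]
 [ 0.     0.     0.     1.   ]]
pivot [0.5758 0.2272 0.045 ]
knob [0.5272 0.3017 0.075 ]
pTL [0.7372 0.2942 0.012 ]
pTR [0.7387 0.1859 0.012 ]
pBL [0.5347 0.2777 0.012 ]
pBR [0.5386 0.1799 0.012 ]
sinkp [ 0.556  -0.2098  0.045 ]
```

View pics/c1.png

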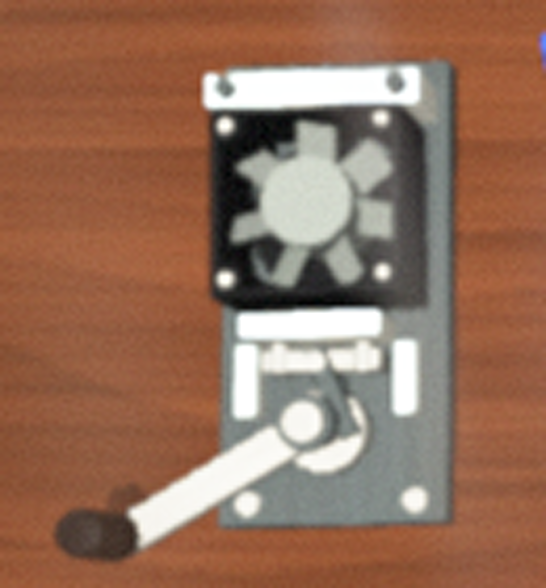

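The clamp is turned about +1.5° from world x. I put its pivot at about (0.577, 0.233), the knob at about (0.527, 0.309), 91 mm from the pivot as expected, and the lever value at about 0.03. The plan is to close the fingers and push the knob around the arc from behind, turning the tool with it. The other clamp is at y = -0.21, so I'll travel at the present height.

>>> apply_moves(grip=[255,255,255,255,255,255,255,255,255,255,255,255,255,255,255,255,255,255,255,255], slide=[[414,-273,0],[414,-273,0],[414,-273,0],[414,-273,0],[414,-273,0],[414,-273,0],[414,-273,0],[414,-273,0],[414,-273,0],[414,-273,0],[637,-810,0],[637,-810,0],[637,-810,0],[637,-810,0],[637,-810,0],[637,-810,0],[637,-810,0],[637,-810,0],[637,-810,0],[637,-810,0]], angular=[[0,0,-104],[0,0,-104],[0,0,-104],[0,0,-104],[0,0,-104],[0,0,-104],[0,0,-104],[0,0,-104],[0,0,-104],[0,0,-104],[0,0,-104],[0,0,-104],[0,0,-104],[0,0,-104],[0,0,-104],[0,0,-104],[0,0,-104],[0,0,-104],[0,0,-104],[0,0,-104]])

```text
time: 2.1
position: [0.555, 0.2509, 0.3035]
orientation: [-0.0, 0.481, 0.877, -0.0]
ft_force: [0.3, 0.8, 0.1]
opening: -0.002
grasp_force: 0.0
```

>>> apply_moves(grip=[255,255,255,255], slide=[[64,48,60],[64,48,60],[64,48,60],[64,48,60]], angular=[[0,0,0],[0,0,0],[0,0,0],[0,0,0]])

```text
time: 2.5
position: [0.5607, 0.3291, 0.2417]
orientation: [-0.001, 0.48, 0.877, -0.002]
ft_force: [1.0, -0.2, 0.4]
opening: 0.0
grasp_force: 0.0
```

```bash
python3 - <<'E'
from h import *
snap('wrist','w1.png'); s=sensors.state(); print(s['position'],s['orientation'],s['qpos'])
T=np.load('pics/w1.png.npz'); M=np.linalg.inv(T['world_from_camera'])
for p in [(.527,.309,.075),(.577,.233,.045)]:
    c=T['mtx']@(M@[*p,1])[:3]; print(c[:2]/c[2])
E
```

```text
[0.56156363 0.32850044 0.24361081] [-1.01318973e-04  4.80802151e-01  8.76828989e-01 -4.54329736e-04] [ 3.73696674e-01  2.86118706e-01  1.69058604e+00 -4.64267183e-04
  1.16571538e+00 -1.93777764e-01]
[233.28212991 205.68808213]
[242.96017137 283.56889341]
```

View pics/w1.png

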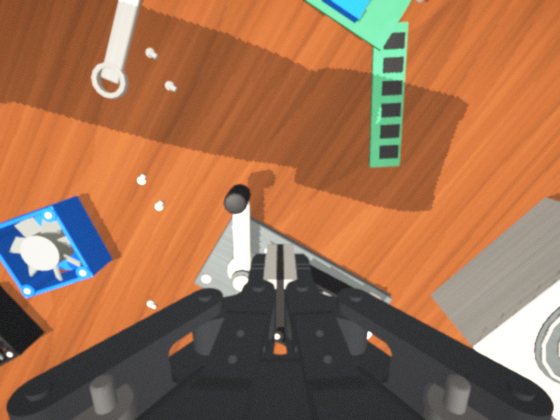

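The knob top is at (236,201) and I predicted (233,206), so the estimate holds within a few mm. The closed fingers are to the right of it, on the side to push from. I'll descend to z = 0.13 beside the knob, then sweep the first 60°.

>>> apply_moves(grip=[255,255,255,255,255,255,255,255,255,255,255,255,255,255,255,255,255], slide=[[0,0,40],[0,0,80],[0,0,113],[0,0,113],[0,-7,113],[0,-13,113],[2,-22,113],[3,-32,113],[3,-42,113],[2,-51,113],[1,-61,113],[-2,-70,113],[-6,-79,113],[-11,-87,113],[-16,-95,113],[-23,-103,113],[-23,-103,113]], angular=[[0,0,0],[0,0,0],[0,0,0],[0,0,0],[0,0,0],[0,0,0],[0,0,-6],[0,0,-12],[0,0,-18],[0,0,-24],[0,0,-30],[0,0,-36],[0,0,-42],[0,0,-48],[0,0,-54],[0,0,-60],[0,0,-60]])

```text
time: 4.25
position: [0.4881, 0.2538, 0.1341]
orientation: [0.003, -0.021, 1.0, 0.001]
ft_force: [0.5, 1.3, 1.5]
opening: -0.001
grasp_force: 0.9
```

```bash
python3 - <<'E'
from h import *
snap('wrist','w2.png'); s=snap('top','t2.png'); 
i=np.hstack([cv2.imread('pics/w2.png')[100:,100:460], cv2.resize(cv2.imread('pics/t2.png')[90:250,50:220],None,fx=2,fy=2)]); cv2.imwrite('pics/c2.png',i)
s=sensors.state(); print(s['position'],s['orientation'],s['qpos'],s['ft_force'])
E
```

```text
[0.48826954 0.25436791 0.13351937] [ 2.27167568e-03 -2.03528137e-02  9.99789864e-01  9.10685518e-04] [ 2.95792687e-01  2.20013168e-01  1.99973576e+00  6.51406979e-04
  9.16976374e-01 -1.31610714e+00] [0.57887083 1.97906119 1.36467425]
```

View pics/c2.png

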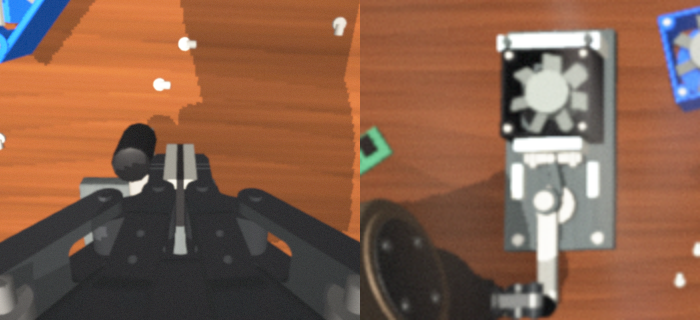

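The fingers are in contact and the lever now points at about 180° in the world frame, so its value is about 1.03. Next I'll carry it past dead centre.

>>> apply_moves(grip=[255,255,255,255,255,255,255,255,255,255,255,255], slide=[[4,-9,0],[6,-19,0],[6,-29,0],[5,-38,0],[4,-48,0],[1,-57,0],[-3,-66,0],[-8,-74,0],[-13,-82,0],[-13,-82,0],[-13,-82,0],[-13,-82,0]], angular=[[0,0,-6],[0,0,-12],[0,0,-18],[0,0,-24],[0,0,-30],[0,0,-36],[0,0,-42],[0,0,-48],[0,0,-54],[0,0,-54],[0,0,-54],[0,0,-54]])

```text
time: 5.55
position: [0.5035, 0.1729, 0.1311]
orientation: [0.0, -0.473, 0.881, -0.0]
ft_force: [1.2, -0.1, 0.4]
opening: -0.002
grasp_force: 0.0
```

```bash
python3 - <<'E'
from h import *
snap('wrist','w3.png'); s=snap('top','t3.png'); 
i=np.hstack([cv2.imread('pics/w3.png')[100:,100:460], cv2.resize(cv2.imread('pics/t3.png')[90:250,50:220],None,fx=2,fy=2)]); cv2.imwrite('pics/c3.png',i)
s=sensors.state(); print(s['position'],s['orientation'],s['qpos'],s['ft_force'])
E
```

```text
[0.50343327 0.17291433 0.13095778] [-5.37008494e-05 -4.73007318e-01  8.81058496e-01  2.53799549e-05] [ 1.40133986e-01  1.89385622e-01  2.04240780e+00  1.33649088e-05
  9.09917554e-01 -2.41607247e+00] [-0.09886131  0.42555281 -0.22657692]
```

View pics/c3.png

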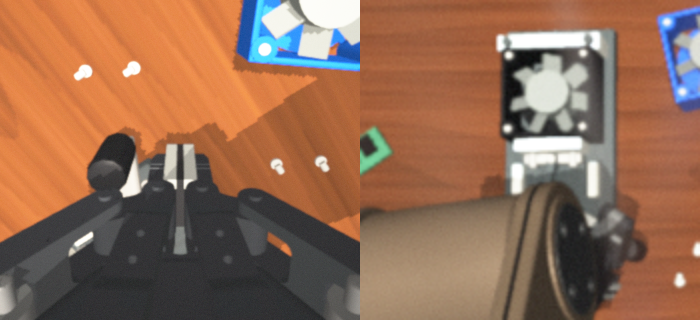

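The knob has come away from the fingers, so it has snapped over. I'll back off, rise and move clear so I can check.

>>> apply_moves(grip=[255,255,255,255,255,255,255,255,255,255,255,255,255], slide=[[0,10,0],[0,15,-40],[0,15,-80],[0,15,-120],[0,15,-150],[-236,116,-150],[-236,116,-150],[-236,116,-150],[-236,116,-150],[-236,116,-150],[-236,116,-150],[-236,116,-150],[-236,116,-150]], angular=[[0,0,0],[0,0,0],[0,0,0],[0,0,0],[0,0,0],[0,0,0],[0,0,0],[0,0,0],[0,0,0],[0,0,0],[0,0,0],[0,0,0],[0,0,0]])

```text
time: 6.95
position: [0.5366, 0.4327, 0.2805]
orientation: [-0.001, -0.473, 0.881, -0.0]
ft_force: [0.5, -0.6, 0.1]
opening: 0.001
grasp_force: 0.0
```

```bash
python3 - <<'E'
from h import *
snap('top','t4.png'); snap('scene','s4.png')
a=cv2.resize(cv2.imread('pics/t4.png')[90:250,70:220],None,fx=2.6,fy=2.6,interpolation=2); b=cv2.resize(cv2.imread('pics/s4.png')[70:230,300:450],None,fx=2.6,fy=2.6,interpolation=2)
cv2.imwrite('pics/c4.png',np.hstack([a,b]))
print(sensors.state()['position'])
E
```

```text
[0.53707253 0.4320041  0.28106463]
```

View pics/c4.png

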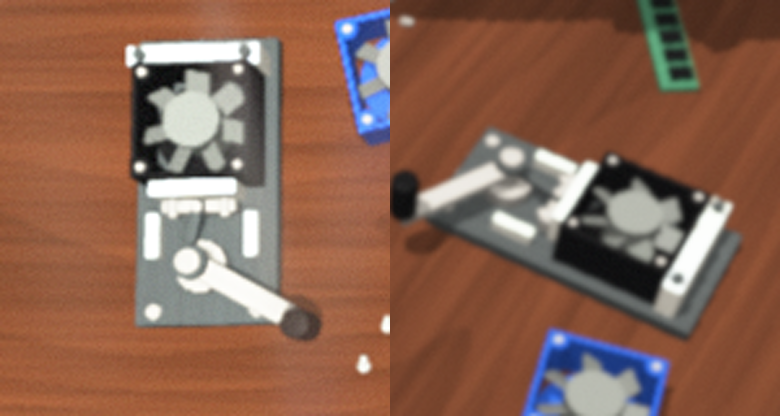

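The lever now points about 241° from the clamp's +x, which is its stop. The jaw is against the fan, and the fan lies flat against the fence. The sink clamp was not touched.

```bash
python3 -c "
from plant import r; print(r.close_job())"
```

```text
the job is handed in; nothing more can be done
None
```

The fan clamp's lever is snapped over to its stop, with the fan held flat against the fence. The heat sink clamp's lever wasn't touched, and I've handed in the job after about 7 s of robot time.

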